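# Set the gap tweezers at the club-repair bench

### The arm

A 6-joint arm with a two-finger parallel gripper is mounted at the origin on the work surface. World frame = base frame: x ahead of the robot, y to its left, z up, the work surface at z = 0. Lengths are in mm, angles in rad, forces in N, time in s.
With the tool pointing down it reaches from about 400 to 925 mm from the base axis. Payload 12.5 kg.
Tool frame: the origin (TCP) lies at the very end of the fingers, on their centre line; the grasp point (between the pads) lies 19 mm behind it; z points along the fingers, y is the direction in which the jaws open and shut (so a half turn about z gives the same grasp; the last joint's range is limited). The gripper opens to 95 mm and grips with 3 to 60 N. Pads are 20 mm wide; open, the fingers measure 119 mm over their backs; the gripper's body (75 mm by 180 mm) begins 59 mm behind the grasp point.
Start: joints at [1.045, 0.491, 1.559, -0, 1.092, -0.106], TCP at [254.722, 570.757, 214.661] pointing down, gripper open.
Joint ranges: [-3.1, 3.1], [-0.84, 2.19], [0.05, 2.79], [-1.13, 4.28], [0.06, 2.93], [-2.69, 2.69]. Speed limits (rad/s): [2.22, 2.22, 2.79, 3.14, 3.14, 3.14].

### API

Orientations are given as [roll, pitch, yaw] about the fixed x, y, z axes, in that order (R = Rz(yaw) Ry(pitch) Rx(roll)).
In Python, from cell import env gives the robot as it stands. The module is installed in compiled form; this text tells all that it offers.
- The arm moves only by the tool arm_command, never from a script. Its argument "deltas" is a list that holds one entry, the list of rows, each a list of 5 numbers: the closure, from 0 (fully open) to 1 (shut), then the shift along the world's x, y, z as a fraction of full scale, then the turn about the world's z as a fraction of full scale. In form: [[[grip, dx, dy, dz, twist], ...]]. A call has 1 to 12 rows; each row shifts and turns the pose as measured when the row begins; what a row does not reach is not made up. Full scale, the value 1, is 100 mm for a shift and pi/4 rad for a turn. A row lasts 1/12 s, in which the tool goes at most 41.7 mm and 7.16 degrees, less where a joint would pass 70% of its speed; a pose out of reach is approached as far as the arm can. A call with a number of a shift or a turn outside -1 to 1 is refused whole. A call with a gripper value outside its range is refused whole. The fingers move at their own pace and stop on an object; the grip force is fixed at half the most. Time passes only in rows, so rows that do not move let the fingers close. It gives the time, the measured TCP pose, the force and the opening at its end, in the units of the state.
- env.state(): the state, without advancing time (a new reading comes with each control period).
- env.read_camera(name): name is "side" or "top" or "wrist"; returns a dict with "frame" (384x512x3 uint8, red, green, blue), "fx", "fy", "cx", "cy" (pixels), "R" (3x3) and "t" (3): a world point X has camera coordinates R X + t; the wrist camera has in their place "tool_from_camera" (4x4, takes a point from camera to tool coordinates, whose origin is the TCP and whose axes are the flange's). Camera axes: x right, y down, z forward; pixel columns grow to the right and rows downward; lengths in mm; the calibration is good to about 2 mm. A picture is of the moment at which its call begins: read the wrist's pose just before it. There is no depth.
- env.job_done(): hands the job in, once; it reports no verdict.
The state is a dict: "t": time; "joints": joint angles; "qvel": joint speeds; "tau": joint torques, N m; "eef_pos": TCP position; "tcp_rot": TCP orientation; "ft_force": force on the tool from outside, world axes, zero at the start; "moment": the same for the moment, N m; "opening": opening from 0.0 (shut) to 1.0 (fully open).
Only numpy, scipy, OpenCV 4.12 (cv2) and the standard library are available. Lean on these libraries where they do the work, as an engineer would, in place of code of your own. Each camera call takes 0.05 s, during which the arm holds its last target.

### The job

Slide the keeper of the tool holder off the tail of the sprung tweezers until its pointed nose stands at the line on the holder's little index plate, and let go of it. Then lift the tweezers out, well clear of the holder (at least 5 cm up), and squeeze them until the pointer on the moving arm lines up with the line on the rider of their cross bar, which marks the tip gap wanted; never squeeze the tips shut. Finish while holding them up in the gripper, roughly level, with that gap kept steady, and leave everything else on the bench and in the holder where it is.

Things in the scene. Friction and masses are not known exactly. Their poses are not given: they have to be found in the camera images.
- holder: Fixed tool holder, origin on the table. Black base plate x -160..130, y -110..110, top z 8 mm. Dark track block x -148..-106, top z 44, along the edge nearest the robot. Two grey saddle bars along y, tops z 30: x -84..-72 and x 27..43 (6 mm lips). Tweezers lie on them at y about -55, grips at x about 0, open space down to z 8 under the grips; the file lies at y 75.
- keeper (a joint): Where the keeper stands on its track, m, 0 to 0.13, growing to holder +y: its middle is at holder y = value - 0.065. Slides with about 1.5 N and stays where it is left. At the start (0 to 0.02) it covers the tweezers' tail.
- keeper_grip (a point): Centre of the keeper's upright black grip block, 20 (x) x 16 (y) x 32 mm high, z 49.5..81.5 above the table. It stands on a steel plate 30 mm wide (y), 4 thick, top z 49.5, which reaches 42 mm to +x over the tweezers' tail and ends at -x in a point, in line with the grip's middle, that shows the position. Axes as the holder's.
- park_line: Small white index plate, 6 x 14 (y) x 4 mm, fixed on top of the track block's robot-side edge, with one dark line across its middle: the keeper's point must stand at it (same holder y). Origin: centre of its underside; axes as the holder's. It lies between the two tools, where the keeper covers neither.
- tweezers_grip (a point): Loose steel sprung tweezers, 160 mm long, about 80 g. Point mid-way between their two grips (16 mm high), 8 mm above the underside. x to the tips (70 mm ahead; pivot 80 mm behind), y from fixed to moving arm. Fixed arm's grip: flat pad 26 mm long, outer face y -18. Moving arm's: round bead 12 mm wide, outer face y +18 relaxed. Cross bar and rider 44..68 mm ahead, up to 16 mm above.
- squeeze (a joint): How far the moving arm is squeezed, rad: 0 relaxed (tips 30 mm apart), 0.195 practically shut; tip gap = 30 mm - 150 mm x value; width over the grips = 36 mm - 80 mm x value. Springs back by itself; squeezing at the grips takes about 5 N at 0 and 14 N at 0.18.
- pointer (a point): Top of the small upright fin, 3 mm thick, 12 mm long and 12 mm high, on the moving arm close to the tips, just on the tip side of the cross bar: the pointer. In the tweezers_grip frame it is at x +58, y = 16 mm - 138 mm x squeeze (nearly).
- rider_line (a point): Middle of the white line on top of the black rider (10 x 7 x 5 mm) on the cross bar; the line runs along the tweezers' x. The pointer is on the mark when it has the same y (tweezers' frame) as this line.
- rider (a joint): Where the rider is set along the cross bar, m: its line is at y = 12 mm - value in the tweezers_grip frame; so the gap is right when squeeze = (value + 0.004) / 0.138. It stays put by friction: do not push it.
- file: Bystander: flat needle file with a wooden handle, 175 mm long, lying in the holder's other place. Leave alone.
- jar: Bystander: closed jar, 54 mm diameter, 70 mm high, on the holder's +y side. Leave alone.
- tape: Bystander: grey tape-measure case, 62 x 34 x 58 mm high, on the holder's -y side. Leave alone.
- ferrule_tray: Bystander: low white tray, 90 x 120 x 22 mm high, beyond the holder. Leave alone.
Not all that is in view belongs to the job. What is shaped like the part that bears tweezers_grip but blue is not meant.

How it is judged (in metres and radians):
On the way, in this order (a step that is already met when the one before it is completed fails the run):
1. the keeper's point stands at the line (within 4 mm) and is let go, the tweezers still in the holder (y of keeper_grip in the frame of park_line between -0.004 and 0.004 m and contact force between each of the arm, the fingers and keeper below 0.3 N and height (world z) of tweezers_grip below 0.05 m), for 0.2 s.
2. the tweezers are held up at least 5 cm above where they lay, pointer on the rider's line (within 2 mm), for a second (height (world z) of tweezers_grip above 0.085 m and y of pointer in the frame of rider_line between -0.002 and 0.002 m), for 1 s.
At the end, for the whole second after the job is handed in: Keeper's point within 4 mm of the line; tweezers held still in the fingers, 85 mm or more above the table (starts at 38), off the holder, tilted under 0.35 rad, pointer steady within 2 mm of the rider's line; file, jar, tape and tray moved less than 20 mm (all of step 2 and y of keeper_grip in the frame of park_line between -0.004 and 0.004 m and angle between tweezers_grip's own z axis and vertical below 0.35 rad and contact force between the fingers and tweezers above 2 N and contact force between tweezers and holder below 0.1 N and linear speed of tweezers below 0.03 m/s and velocity of joint squeeze between -0.1 and 0.1 rad/s and distance of each of file, jar, tape, ferrule_tray from where it was at the start of the episode below 0.02 m); the arm keeps its last pose, push and grip.
It fails at once if the tweezers' tips are squeezed shut (value of joint squeeze above 0.188 rad).
It fails at once if a bystander is knocked away (distance of any of file, jar, tape, ferrule_tray from where it was at the start of the episode above 0.03 m).
It also fails if it takes over 54 s, if anything falls off the work surface, if the arm or the gripper's body presses on something with over 40 N, if the wrist force passes 120 N, or if a joint passes its speed limit or range.

## Working session

There is one attempt and no reset: what is moved stays moved. The work goes in short steps, Python scripts to look and compute and a tool call to move; the robot and the scene stay as the last step left them, time stands still between calls to the robot, and variables do not carry over. Pictures are saved under pics/ and viewed, and the job is handed in when it is done.

Besides the shell and the picture viewer there is one more tool, called after "Call:" as name([rows], argument=value, ...), one row to a line, values as JSON. arm_command: Moves the arm, as the interface text tells. Its arguments: {"type":"object","properties":{"deltas":{"type":"array","items":{"type":"array","items":{"type":"array","items":{"type":"number","minimum":-1,"maximum":1}}}}},"required":["deltas"]}

```bash
mkdir -p pics; cat > h.py <<'E'
import numpy as np, cv2
from cell import env
from scipy.spatial.transform import Rotation as Ro
def cam(n):
    s=env.state(); c=env.read_camera(n)
    if n=='wrist':
        T=np.array(c['tool_from_camera']); Rt=Ro.from_euler('xyz',s['tcp_rot']).as_matrix(); p=np.array(s['eef_pos'])
        Rwc=Rt@T[:3,:3]; twc=Rt@T[:3,3]+p
        c['R']=Rwc.T; c['t']=-Rwc.T@twc
    c['R']=np.array(c['R']); c['t']=np.array(c['t'])
    return c
def save(c,n): cv2.imwrite(f'pics/{n}.png',c['frame'][:,:,::-1])
def crop(c,n,x0,x1,y0,y1,k): cv2.imwrite(f'pics/{n}.png',cv2.resize(c['frame'][y0:y1,x0:x1,::-1],None,fx=k,fy=k,interpolation=cv2.INTER_CUBIC))
def ray(c,u,v,z):
    d=c['R'].T@np.array([(u-c['cx'])/c['fx'],(v-c['cy'])/c['fy'],1]); o=-c['R'].T@c['t']
    return o+d*(z-o[2])/d[2]
def proj(c,X):
    q=c['R']@np.array(X,float)+c['t']; return np.array([c['fx']*q[0]/q[2]+c['cx'],c['fy']*q[1]/q[2]+c['cy']])
E
python3 - <<'E'
from h import *
s=env.state(); print(s)
for n in ['side','top','wrist']:
    c=cam(n); save(c,n+'0'); print(n,c['fx'],-c['R'].T@c['t'],c['R'])
E
```

```text
{'t': 0.0, 'joints': array([ 1.04544799e+00,  4.91560087e-01,  1.55945284e+00,  3.32601474e-05,
        1.09171419e+00, -1.05582847e-01]), 'qvel': array([ 0.0006295 , -0.000244  , -0.00049098,  0.00100992, -0.00074608,
        0.00075568]), 'tau': array([ 1.06277184e-03, -6.12654448e+01, -2.58177334e+01,  6.91368990e-02,
        4.83355788e-02, -1.57911386e-04]), 'eef_pos': array([254.55310058, 570.54087493, 214.06025811]), 'tcp_rot': array([-3.14046761e+00, -1.48892276e-04,  2.72181174e+00]), 'ft_force': array([0.00160923, 0.53613426, 0.33140621]), 'moment': array([ 0.0083842 , -0.02829783, -0.02158007]), 'opening': 0.9980609658030043}
side 469.93811942275477 [ 463.43710791 -964.85867953  747.561808  ] [[ 0.98882894 -0.14727404 -0.02297159]
 [-0.10122608 -0.55038581 -0.82875132]
 [ 0.10941032  0.82181861 -0.55914539]]
top 347.8910906310323 [ 4.14134280e+02 -2.11349951e-02  8.93080581e+02] [[ 6.36463604e-03 -9.99979408e-01  8.21731119e-04]
 [-9.77215073e-01 -6.39408445e-03 -2.12155172e-01]
 [ 2.12156058e-01  5.47282422e-04 -9.77235646e-01]]
wrist 265.58040357427626 [193.15218216 597.7409065  384.15734173] [[ 4.07786563e-01  9.13076986e-01  7.32356935e-04]
 [ 8.86975375e-01 -3.96319554e-01  2.37076979e-01]
 [ 2.16759781e-01 -9.60272239e-02 -9.71490592e-01]]
```

View pics/side0.png

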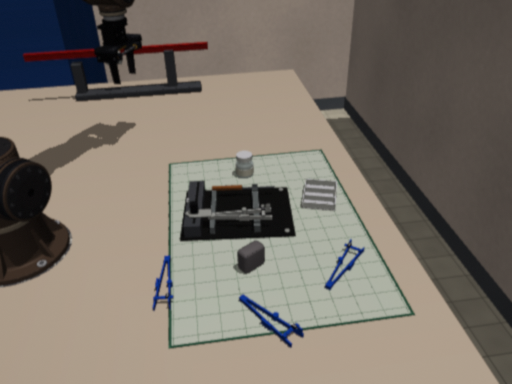

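View pics/top0.png

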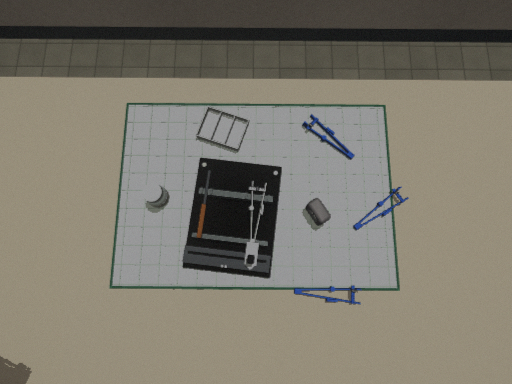

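View pics/wrist0.png

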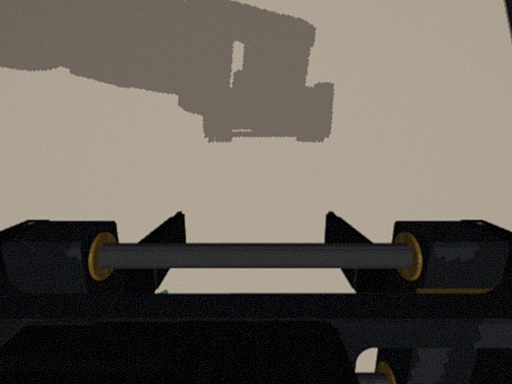

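Top view: the steel tweezers lie in the holder at about (257,215), with the keeper at (252,254). The three blue tweezers at (330,137), (380,208) and (328,295) are decoys. The index plate is the small white mark near (223,266). I'll enlarge that area and fit the base plate.

```bash
python3 - <<'E'
from h import *
c=cam('top'); crop(c,'top1',175,295,150,285,6//1 if 0 else 5)
crop(cam('side'),'side1',170,310,150,250,5)
g=c['frame'].max(2); m=(g<75).astype(np.uint8); m=cv2.morphologyEx(m,cv2.MORPH_CLOSE,np.ones((15,15)))
m=cv2.morphologyEx(m,cv2.MORPH_OPEN,np.ones((5,5)))
cs,_=cv2.findContours(m,cv2.RETR_EXTERNAL,cv2.CHAIN_APPROX_NONE)
for k in cs:
    if cv2.contourArea(k)>3000 and cv2.contourArea(k)<20000:
        P=np.array([ray(c,u+0.,v+0.,8)[:2] for u,v in k[:,0]]).astype(np.float32)
        print(cv2.contourArea(k),cv2.boundingRect(k)); r=cv2.minAreaRect(P); print(r, cv2.boxPoints(r))
        q=cv2.approxPolyDP(k,8,True)[:,0]; print(q,[ray(c,u,v,8)[:2].round(1) for u,v in q])
E
```

```text
11993.5 (183, 104, 98, 185)
((618.0564575195312, 50.81217956542969), (229.27069091796875, 493.664306640625), 85.88651275634766) [[363.63712  -45.822037]
 [856.0297   -81.23369 ]
 [872.4758   147.4464  ]
 [380.0832   182.85805 ]]
[[203 104]
 [198 138]
 [213 143]
 [213 157]
 [200 158]
 [183 267]
 [222 271]
 [223 288]
 [269 288]
 [280 167]
 [238 161]
 [244 104]] [array([863.3, 143.6]), array([763.6, 153.3]), array([749.6, 112.4]), array([710.1, 111.1]), array([707.1, 145.7]), array([422.4, 176.8]), array([413.2,  79.4]), array([372.4,  75.9]), array([373.1, -37.3]), array([683.5, -67.3]), array([699.4,  44.3]), array([864.1,  30.4])]
```

View pics/top1.png

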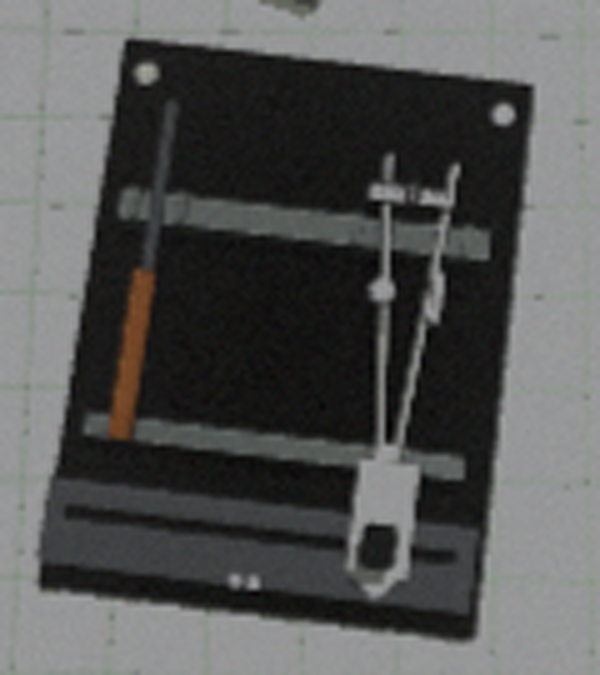

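View pics/side1.png

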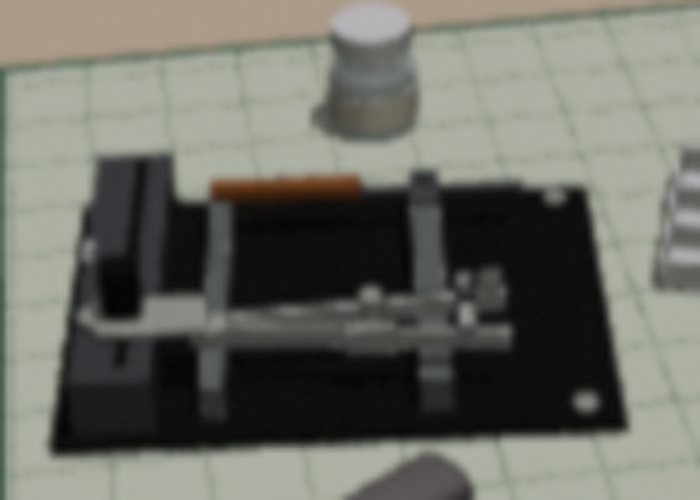

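```bash
python3 - <<'E'
from h import *
c=cam('top')
px=np.array([(127,40),(531,88),(40,588),(475,638)])/5+[175,150]-0.4
W=np.array([ray(c,u,v,8)[:2] for u,v in px]); L=np.array([(130,110),(130,-110),(-160,110),(-160,-110)],float)
lc=L.mean(0);wc=W.mean(0)
U,S,Vt=np.linalg.svd((L-lc).T@(W-wc)); R=(U@Vt).T
if np.linalg.det(R)<0: print('refl')
o=wc-R@lc; yaw=np.arctan2(R[1,0],R[0,0]); print(W,o,yaw); print((W-(L@R.T+o)))
def hol(u,v,z): 
    p=ray(c,u,v,z)[:2]; return p.round(1),(R.T@(p-o)).round(1)
for n,a,b,z in [('nose',376,597,49.5),('dots',244,581,48),('griptop',379,540,81.5),('bead',381,290,44),('pad',436,298,46),('tipL',389,155,38),('tipR',456,165,38)]:
    print(n,hol(a/5+175-.4,b/5+150-.4,z))
for q in [(0,-55),(-127,-55)]: print(q,R@q+o)
E
```

```text
[[708.22280469 145.74687123]
 [682.98974936 -69.39649417]
 [421.87181871 177.80127759]
 [398.99410542 -38.86503406]] [567.92912134  52.1764329 ] -0.10990259435205056
[[-0.98696204 -1.50731532]
 [-2.09009102  2.02201226]
 [ 0.91242    -1.26053914]
 [ 2.16463305  0.7458422 ]]
nose (array([418.3,   9.9]), array([-144. ,  -58.5]))
dots (array([425.4,  72.8]), array([-143.9,    4.9]))
griptop (array([443.8,   8.3]), array([-118.6,  -57.2]))
bead (array([567.3,   8.8]), array([  4.1, -43.2]))
pad (array([563.1, -18.4]), array([  2.9, -70.7]))
tipL (array([638. ,   5.4]), array([ 74.7, -38.8]))
tipR (array([633. , -28.6]), array([ 73.5, -73.2]))
(0, -55) [561.89663975  -2.49174035]
(-127, -55) [435.66285789  11.43780804]
```

Top crop (5x): the keeper nose is at crop (376,597), the index plate halves at about (244,581), and the fin and rider are near (385–450,190). The holder fit gives origin (568,52) and yaw −0.11. The keeper has to travel about +63 mm in holder y. Moving over it now.

Call:
arm_command([
  [[0,0.12,-0.36,0,0.1],[0,0.12,-0.36,0,0.1],[0,0.12,-0.36,0,0.1],[0,0.12,-0.36,0,0.1],[0,0.12,-0.36,0,0],[0,0.12,-0.36,0,0],[0,0.12,-0.36,0,0],[0,0.12,-0.36,0,0],[0,0.12,-0.36,0,0],[0,0.12,-0.36,0,0],[0,0.12,-0.36,0,0],[0,0.12,-0.36,0,0]],
])

```text
t: 1.3
eef_pos: [397.9, 125.2, 213.8]
tcp_rot: [3.14, 0.002, 3.063]
ft_force: [0.9, -0.2, -0.6]
opening: 1.001
```

Call:
arm_command([
  [[0,0.15,-0.36,-0.1,-0.04],[0,0.15,-0.36,-0.1,0],[0,0.13,-0.36,-0.2,0],[0,0,0,0,0],[0,0,0,0,0]],
])

```text
t: 1.72
eef_pos: [443.3, 8.2, 175.3]
tcp_rot: [3.139, 0.008, 3.022]
ft_force: [-0.0, -0.2, 0.4]
opening: 0.998
```

```bash
python3 - <<'E'
from h import *
c=cam('wrist'); save(c,'w1'); s=env.state(); print(s['eef_pos'],s['tcp_rot'],s['joints'])
E
```

```text
[443.26180086   8.64657199 175.26772884] [3.13961381 0.00843014 3.02334596] [-0.13098469  0.28618542  2.03764049  0.00288191  0.80936457 -1.58552229]
```

View pics/w1.png

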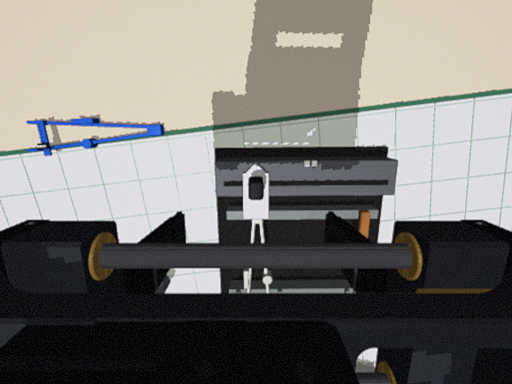

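Wrist view: the keeper nose is at (256,166) with its grip block just below, and the index plate pair is at (311,163). Next I measure with the wrist camera.

```bash
python3 - <<'E'
from h import *
c=cam('wrist'); crop(c,'w1c',200,400,135,225,4)
y=-0.11; R=np.array([[np.cos(y),-np.sin(y)],[np.sin(y),np.cos(y)]]); o=np.array([567.9,52.2])
print('tcp',proj(c,env.state()['eef_pos']))
for h in [(-143,-57.5,49.5),(-145,5,48),(-160,110,8),(-160,-110,8),(-148,110,44),(-106,110,44),(-106,-110,44),(-118,-57.5,81.5)]:
    p=R@h[:2]+o; print(h,proj(c,[*p,h[2]]).round(1))
E
```

```text
tcp [255.94716999 228.35486161]
(-143, -57.5, 49.5) [253.6 166. ]
(-145, 5, 48) [309.2 163.5]
(-160, 110, 8) [386.8 146.3]
(-160, -110, 8) [211.6 147.9]
(-148, 110, 44) [401.  159.5]
(-106, 110, 44) [396.5 195.3]
(-106, -110, 44) [209.1 197. ]
(-118, -57.5, 81.5) [253.8 194.9]
```

View pics/w1c.png

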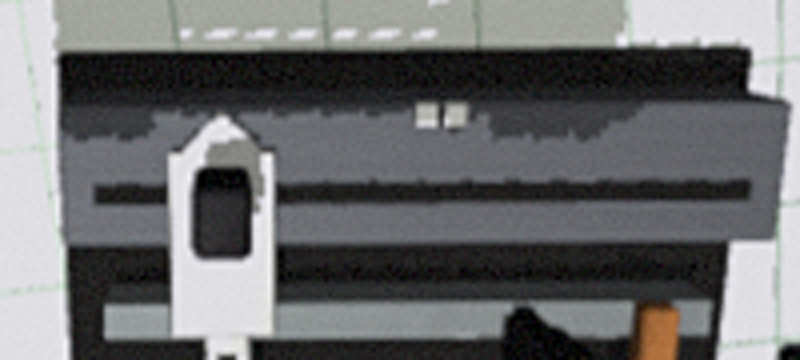

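```bash
python3 - <<'E'
from h import *
c=cam('wrist')
y=-0.11; R=np.array([[np.cos(y),-np.sin(y)],[np.sin(y),np.cos(y)]]); o=np.array([567.9,52.2])
for n,a,b,z in [('nose',223,117,49.5),('line',441,115,48),('farL',195,256,81.5),('farR',250,256,81.5),('trkL',65,241,44),('trkR',775,238,44),('trkfarR',788,102,44)]:
    p=ray(c,a/4+200-.4,b/4+135-.4,z)[:2]; print(n,p.round(1),(R.T@(p-o)).round(1))
E
```

```text
nose [417.2  13.9] [-145.5  -54.6]
line [424.1  74.8] [-145.4    6.7]
farL [447.5   2.9] [-114.2  -62.2]
farR [449.2  17. ] [-114.1  -48. ]
trkL [448.9 -36.4] [-108.6 -101.1]
trkR [472.5 170.7] [-107.8  107.3]
trkfarR [432.6 173.9] [-147.8  106.2]
```

Call:
arm_command([
  [[0,-0.03,0.023,-0.35,0.01],[0,0,0,-0.35,0],[0,0,0,-0.25,0],[0,0,0,-0.2,0],[0,0,0,-0.05,0],[0,0,0,0,0]],
])

```text
t: 2.37
eef_pos: [440.7, 20.2, 56.7]
tcp_rot: [3.139, 0.021, 3.047]
ft_force: [-0.0, -0.8, -0.2]
opening: 1.003
```

Call:
arm_command([
  [[0,0,-0.09,0,-0.02],[0,0,0,0,0],[0,0,0,0,0]],
])

```text
t: 2.62
eef_pos: [441.7, 11.9, 59.5]
tcp_rot: [3.139, 0.024, 3.033]
ft_force: [-0.2, 0.7, 0.2]
opening: 1.002
```

```bash
python3 - <<'E'
from h import *
c=cam('wrist'); save(c,'w2'); s=env.state(); print(s['eef_pos'],s['tcp_rot'],s['joints'])
E
```

```text
[441.87834424  11.86866581  59.5773002 ] [3.13923198 0.0244575  3.0326061 ] [-0.12449118  0.48933573  2.16452997  0.00612989  0.4633165  -1.59178003]
```

View pics/w2.png

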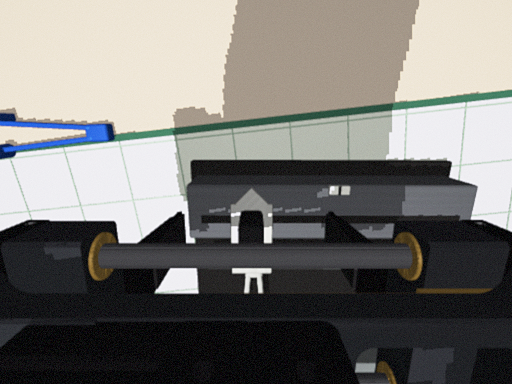

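Wrist view: the block is between the fingers, with the nose at (252,190) and the line at (340,190). Closing the gripper.

Call:
arm_command([
  [[1,0,0,-0.02,0],[1,0,0,0,0],[1,0,0,0,0],[1,0,0,0,0],[1,0,0,0,0],[1,0,0,0,0]],
])

```text
t: 3.17
eef_pos: [442.9, 11.5, 59.6]
tcp_rot: [3.139, 0.029, 3.032]
ft_force: [1.0, 1.2, 0.3]
opening: 0.632
```

```bash
python3 - <<'E'
from h import *
c=cam('wrist'); crop(c,'w3',150,400,150,260,3); s=env.state(); print(s['eef_pos'],s['tcp_rot'],s['opening'],s['ft_force'])
E
```

```text
[442.91071634  11.50661439  59.62890125] [3.13927266 0.02886125 3.03184095] 0.5941910477937947 [ 1.31881502 -0.37441676 -0.8630132 ]
```

View pics/w3.png

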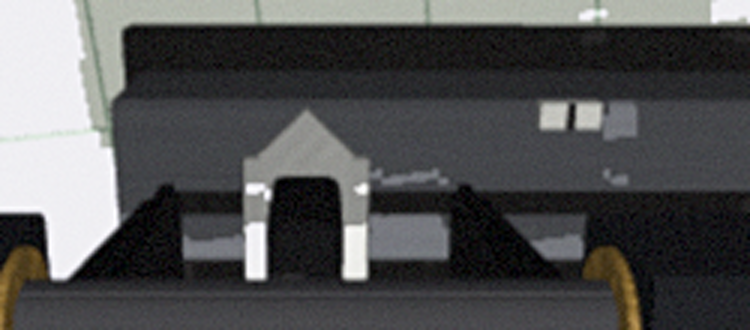

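Call:
arm_command([
  [[1,-0.01,0,-0.02,0],[1,0,0,0,0],[1,0,0,0,0],[1,0,0,0,0],[1,0,0,0,0],[1,0,0,0,0],[1,0,0,0,0],[1,0,0,0,0]],
])

```text
t: 3.88
eef_pos: [441.6, 11.5, 57.2]
tcp_rot: [3.139, 0.028, 3.032]
ft_force: [1.2, -0.4, -0.7]
opening: 0.162
```

```bash
python3 - <<'E'
from h import *
c=cam('wrist'); crop(c,'w4',150,400,150,260,3); s=env.state(); print(s['eef_pos'],s['tcp_rot'],s['opening'],s['ft_force'])
E
```

```text
[441.62756993  11.50622394  57.14117476] [3.13930396 0.02809595 3.03184887] 0.16844344993086072 [1.45763995e-02 7.31340516e-01 2.79594487e-04]
```

View pics/w4.png

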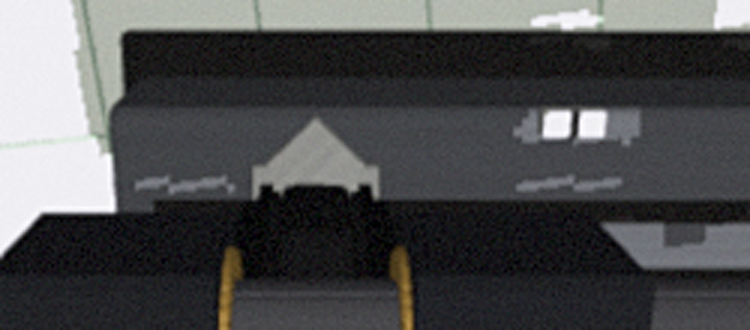

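Gripped, at an opening of 16 mm. Crop w4: the nose is at (317,118) and the line at (575,124).

```bash
cat >> h.py <<'E'
hy=-0.11; HR=np.array([[np.cos(hy),-np.sin(hy)],[np.sin(hy),np.cos(hy)]]); ho=np.array([567.9,52.2])
def hold(c,u,v,z): return (HR.T@(ray(c,u,v,z)[:2]-ho)).round(1)
E
python3 - <<'E'
from h import *
c=cam('wrist')
a=lambda x,y,z:hold(c,x/3+150-.33,y/3+150-.33,z)
print(a(317,118,49.5),a(574.5,124,48),'trk edge',a(118,103,44),a(750,108,44), a(450,105,44))
E
```

```text
[-146.9  -53.8] [-145.     5.7] trk edge [-149.2 -100.2] [-147.8   48. ] [-148.6  -22.6]
```

Call:
arm_command([
  [[1,0.01,0.1,0,0],[1,0.01,0.1,0,0],[1,0.012,0.1,0,0],[1,0.012,0.1,0,0],[1,0,0,0,0],[1,0,0,0,0]],
])

```text
t: 4.48
eef_pos: [446.5, 55.6, 57.2]
tcp_rot: [3.14, 0.029, 3.032]
ft_force: [0.6, -1.4, 0.4]
opening: 0.166
```

```bash
python3 - <<'E'
from h import *
c=cam('wrist'); crop(c,'w5',150,400,150,260,3); s=env.state(); print(s['eef_pos'],s['tcp_rot'],s['opening'],s['ft_force'])
E
```

```text
[446.53425391  55.54529574  57.14823924] [3.13961795 0.02879286 3.03198628] 0.16393652805818562 [1.13189085 1.76116092 0.16622076]
```

View pics/w5.png

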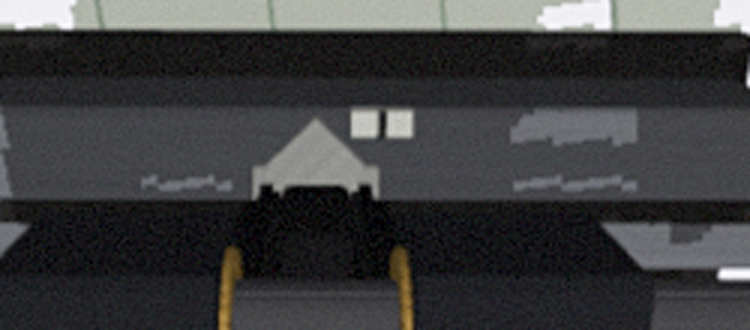

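Call:
arm_command([
  [[1,0.007,0.06,0,0],[1,0.004,0.04,0,0],[1,0.003,0.03,0,0],[1,0,0,0,0],[1,0,0,0,0]],
])

```text
t: 4.95
eef_pos: [448.1, 69.3, 57.1]
tcp_rot: [3.14, 0.029, 3.031]
ft_force: [0.5, -1.6, -0.0]
opening: 0.165
```

```bash
python3 - <<'E'
from h import *
c=cam('wrist'); crop(c,'w6',150,400,150,260,3); s=env.state(); print(s['eef_pos'],s['tcp_rot'],s['opening'],s['ft_force'])
E
```

```text
[448.0823314   69.26965657  57.14551514] [3.13966521 0.02881931 3.03097681] 0.16637765181865158 [ 0.31622487  1.57309147 -0.50884109]
```

View pics/w6.png

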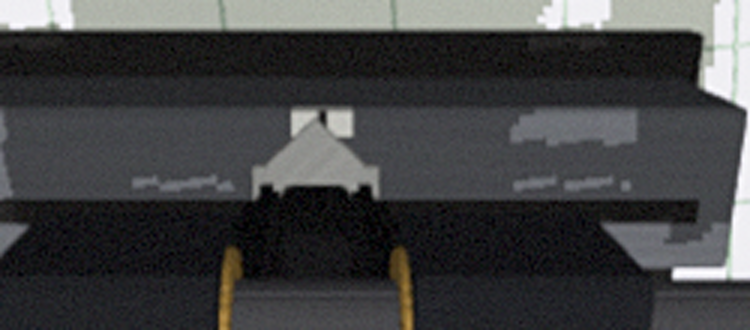

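The nose is at 317 and the line at 322, so about 1.1 mm remains. I nudge 1 mm and open.

Call:
arm_command([
  [[1,0,0.01,0,0],[1,0,0,0,0],[0.7,0,0,0,0],[0.5,0,0,0,0],[0.3,0,0,0,0],[0.2,0,0,0,0],[0,0,0,0,0],[0,0,0,0,0]],
])

```text
t: 5.67
eef_pos: [447.7, 70.0, 57.2]
tcp_rot: [3.139, 0.028, 3.03]
ft_force: [0.3, -0.1, 0.5]
opening: 0.532
```

```bash
python3 - <<'E'
from h import *
c=cam('wrist'); crop(c,'w7',150,400,150,260,3); s=env.state(); print(s['eef_pos'],s['tcp_rot'],s['opening'],s['ft_force'])
E
```

```text
[447.71099488  70.03714991  57.18069055] [3.1395101  0.02810813 3.03002955] 0.5712032369499876 [-0.60314194 -0.10695656 -0.92053886]
```

View pics/w7.png

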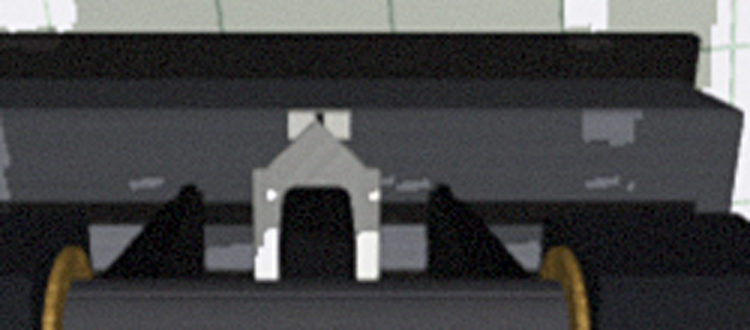

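Keeper released with the nose at 318 and the line at 319, so it is on the mark. Now up, and a half turn so the wrist camera looks at the tweezers' tips.

Call:
arm_command([
  [[0,0,0,0.1,0],[0,0,0,0.3,0],[0,0,0,0.3,0],[0,0,0,0.3,0],[0,0.1,-0.06,0.1,-0.15],[0,0.1,-0.06,0,-0.15],[0,0.1,-0.06,0,-0.15],[0,0.1,-0.06,0,-0.15],[0,0.1,-0.06,0,-0.15],[0,0.1,-0.06,0,-0.15],[0,0.1,-0.06,0,-0.15],[0,0.1,-0.06,0,-0.15]],
])

```text
t: 6.72
eef_pos: [527.6, 20.7, 173.9]
tcp_rot: [3.137, 0.026, 2.05]
ft_force: [0.3, 0.6, -0.6]
opening: 0.997
```

Call:
arm_command([
  [[0,0.1,-0.06,0,-0.15],[0,0.1,-0.06,0,-0.15],[0,0.1,-0.06,0,-0.15],[0,0,0,0,-0.15],[0,0,0,0,-0.15],[0,0,0,0,-0.15],[0,0,0,0,-0.15],[0,0,0,0,-0.15],[0,0,0,0,-0.15],[0,0,0,0,-0.15],[0,0,0,0,-0.15],[0,0,0,0,-0.15]],
])

```text
t: 7.72
eef_pos: [559.5, 0.3, 171.9]
tcp_rot: [3.14, 0.028, 0.561]
ft_force: [-0.4, -0.4, 0.1]
opening: 1.004
```

Call:
arm_command([
  [[0,0.03,-0.02,0,-0.15],[0,0,0,0,-0.15],[0,0,0,0,-0.15],[0,0,0,0,-0.15],[0,0,0,0,-0.12],[0,0,0,0,-0.04],[0,0,0,0,0],[0,0,0,0,0]],
])

```text
t: 8.38
eef_pos: [561.6, -1.7, 170.9]
tcp_rot: [3.14, 0.031, -0.074]
ft_force: [-0.6, 0.4, 0.2]
opening: 1.004
```

```bash
python3 - <<'E'
from h import *
c=cam('wrist'); save(c,'w8'); s=env.state(); print(s['eef_pos'],s['tcp_rot'],s['opening'],s['joints'])
print(proj(c,s['eef_pos']))
c=cam('top'); crop(c,'top2',175,295,150,285,4)
E
```

```text
[561.59575755  -1.72964087 170.92526343] [ 3.1401956   0.03077221 -0.07371418] 0.9987548463185211 [-0.11933037  0.46202931  1.74644629 -0.00340727  0.96379632  1.5271451 ]
[255.15481095 226.23017855]
```

View pics/w8.png

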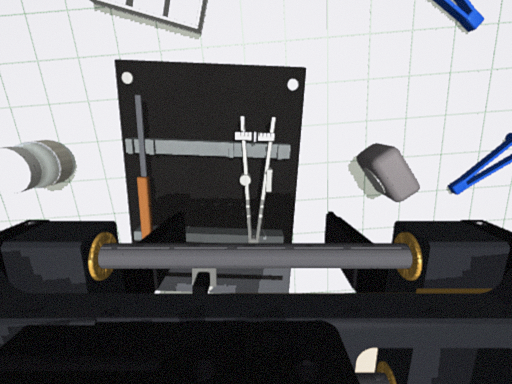

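Wrist view: the steel tweezers (the task part, not the blue ones) have their tips at (243,118) and (273,119), bead at (245,180), pad at (268,181) and rider bar at about row 136. An enlarged crop comes next.

```bash
python3 - <<'E'
from h import *
c=cam('wrist'); crop(c,'w9',215,305,105,205,6)
for n,u,v,z in [('bead',245,180,46),('pad',268,181,46),('pivot',255,238,44)]:
    print(n,ray(c,u,v,z)[:2].round(1),hold(c,u,v,z))
E
```

```text
bead [565.9   9.4] [  2.8 -42.8]
pad [562.9 -16.5] [  2.5 -68.8]
pivot [492.8   3.4] [-69.3 -56.7]
```

View pics/w9.png

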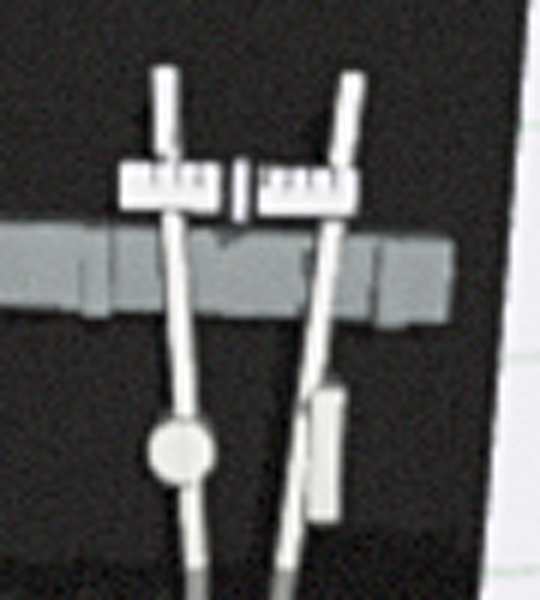

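View pics/top2.png

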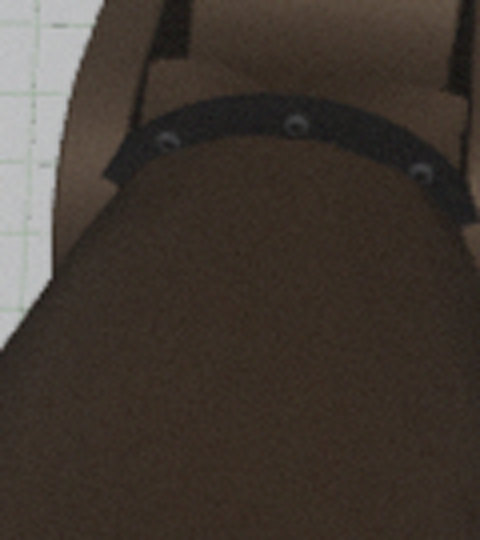

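```bash
python3 - <<'E'
from h import *
c=cam('wrist')
f=lambda x,y,z:ray(c,x/6+215-.42,y/6+105-.42,z)[:2]
b=f(182,451,46);p=f(326,455,46);be=f(148,451,46);pe=f(346,455,46)
t=(f(165,68,40)+f(352,74,40))/2; g=(be+pe)/2
for n,q in [('bead',b),('pad',p),('g',g),('tipmid',t)]: print(n,q.round(1))
d=t-g; print('yaw tips',np.arctan2(d[1],d[0]),np.linalg.norm(d), 'pad long edge',end=' ')
e=f(336,385,46)-f(334,522,46); print(np.arctan2(e[1],e[0]),np.linalg.norm(e)); w=be-pe; print(np.linalg.norm(w),np.arctan2(-w[0],w[1]))
yaw=np.arctan2(d[1],d[0]); T=np.array([[np.cos(yaw),-np.sin(yaw)],[np.sin(yaw),np.cos(yaw)]])
for n,q in [('line',f(240,165,54)),('line2',f(240,215,54)),('arm tip',f(172,160,46))]: print(n,(T.T@(q-g)).round(1))
E
```

```text
bead [566.3   9.5]
pad [563.5 -17.5]
g [565.   -2.7]
tipmid [633.9  -9.9]
yaw tips -0.10322542370586248 69.29936943779833 pad long edge -0.07243263418380097 26.475450347828332
37.319622694444256 -0.09453653824781626
line [53.3  2.9]
line2 [44.7  2.6]
arm tip [53.5 15.1]
```

The grip centre is at world (565,−2.7) with yaw about −0.105. The rider line is at y ≈ 2.8, so squeeze should be about 0.096, i.e. a width of about 28.4 mm and closure of about 0.70. Descending with the gripper partly closed.

Call:
arm_command([
  [[0.35,0.034,-0.01,-0.1,-0.04],[0.35,0,0,-0.3,0],[0.35,0,0,-0.3,0],[0.35,0,0,-0.2,0],[0.35,0,0,0,0],[0.35,0,0,0,0],[0.35,0,0,0,0]],
])

```text
t: 9.17
eef_pos: [566.4, -2.7, 80.4]
tcp_rot: [3.14, 0.026, -0.102]
ft_force: [-0.1, -0.3, 0.4]
opening: 0.657
```

```bash
python3 - <<'E'
from h import *
c=cam('wrist'); save(c,'w10'); s=env.state(); print(s['eef_pos'],s['tcp_rot'],s['opening'])
print(proj(c,s['eef_pos']), proj(c,[565,-2.7,46]))
E
```

```text
[566.63081064  -2.69906399  80.80756604] [ 3.14007677  0.02465402 -0.10202046] 0.6518933060835064
[255.08584637 226.09053876] [255.27143557 211.25046938]
```

View pics/w10.png

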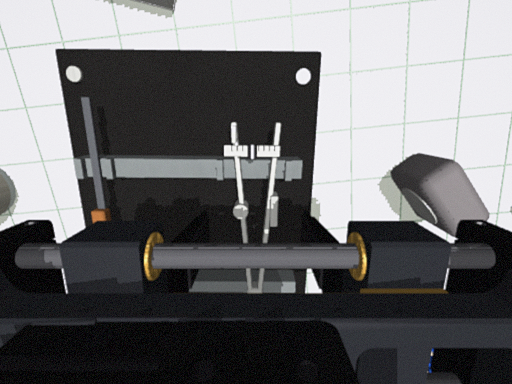

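Wrist view: bead at (240,211), pad at (273,212), midpoint about 255 — as predicted. Descending to grasp height.

Call:
arm_command([
  [[0.35,-0.01,0,-0.25,0],[0.35,0,0,-0.2,0],[0.35,0,0,-0.1,0],[0.35,0,0,0,0],[0.35,0,0,0,0]],
])

```text
t: 9.63
eef_pos: [569.6, -3.0, 31.1]
tcp_rot: [3.14, 0.013, -0.101]
ft_force: [-0.4, 0.2, -0.4]
opening: 0.647
```

```bash
python3 - <<'E'
from h import *
c=cam('wrist'); save(c,'w11'); s=env.state(); print(s['eef_pos'],s['tcp_rot'],s['opening'],s['ft_force'])
E
```

```text
[569.66081287  -3.01375598  31.33057621] [ 3.13988035  0.01244583 -0.10114104] 0.6498125225697223 [ 0.38637842  0.49709781 -0.34847336]
```

View pics/w11.png

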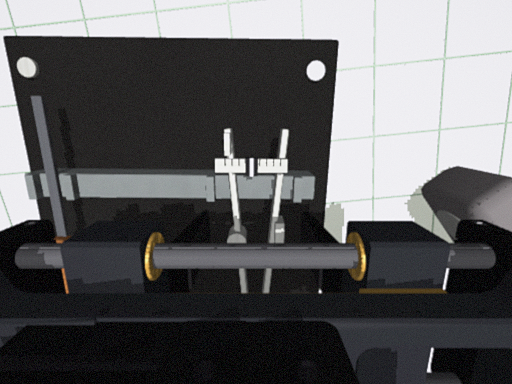

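Call:
arm_command([
  [[0.35,-0.045,0.003,-0.06,0],[0.35,-0.01,0,-0.05,0],[0.35,0,0,0,0],[0.35,0,0,0,0]],
])

```text
t: 10.02
eef_pos: [564.8, -2.8, 22.3]
tcp_rot: [3.14, 0.008, -0.101]
ft_force: [0.7, -0.8, -0.1]
opening: 0.653
```

Call:
arm_command([
  [[0.5,0,0,-0.015,0],[0.55,0,0,0,0],[0.6,0,0,0,0],[0.6,0,0,0,0],[0.62,0,0,0,0],[0.63,0,0,0,0],[0.64,0,0,0,0],[0.65,0,0,0,0],[0.66,0,0,0,0],[0.66,0,0,0,0]],
])

```text
t: 10.85
eef_pos: [565.3, -2.9, 21.3]
tcp_rot: [3.14, 0.007, -0.101]
ft_force: [-0.0, -0.3, 0.3]
opening: 0.343
```

```bash
python3 - <<'E'
from h import *
c=cam('wrist'); crop(c,'w12',190,320,110,260,4); s=env.state(); print(s['eef_pos'],s['tcp_rot'],s['opening'],s['ft_force'])
E
```

```text
[565.27960485  -2.91419184  21.28731537] [ 3.13971972  0.00721239 -0.10099596] 0.3410383697130283 [ 0.65137776 -0.53301947  0.68883753]
```

View pics/w12.png

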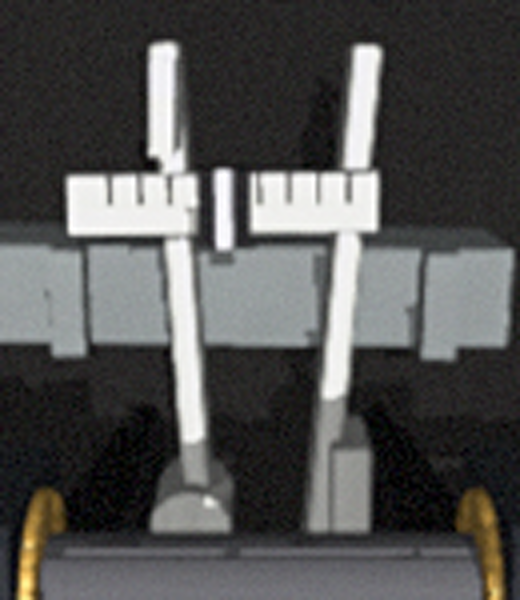

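Grasped at an opening of 0.341 (about 32.4 mm), and the pointer has moved in towards the rider. Lifting gently.

Call:
arm_command([
  [[0.67,0,0,0.04,0],[0.67,0,0,0.1,0],[0.67,0,0,0.12,0],[0.67,0,0,0.15,0],[0.67,0,0,0.15,0],[0.67,0,0,0.15,0],[0.67,0,0,0.1,0],[0.67,0,0,0.05,0],[0.67,0,0,0,0],[0.67,0,0,0,0]],
])

```text
t: 11.73
eef_pos: [564.3, -2.6, 115.7]
tcp_rot: [3.14, 0.007, -0.101]
ft_force: [-0.3, 1.1, -1.5]
opening: 0.331
```

```bash
python3 - <<'E'
from h import *
c=cam('wrist'); crop(c,'w13',190,320,110,260,4); s=env.state(); print(s['eef_pos'],s['tcp_rot'],s['opening'],s['ft_force'])
save(cam('side'),'s13')
E
```

```text
[564.33026529  -2.63037528 115.49052571] [ 3.13986871  0.00721703 -0.10087483] 0.32835069061028793 [-0.51040008 -0.69681116 -0.15180605]
```

View pics/w13.png

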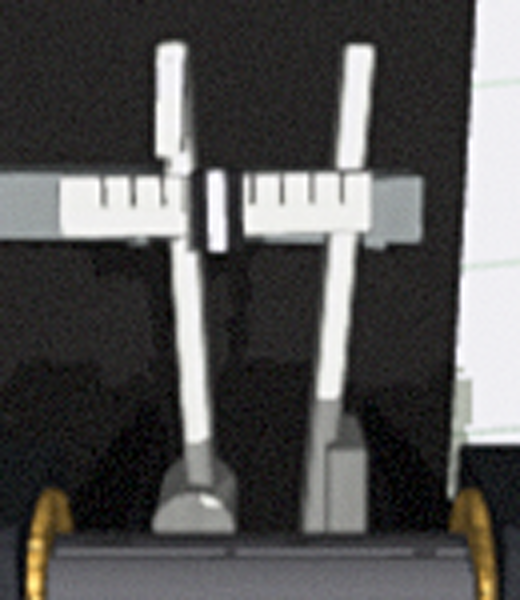

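View pics/s13.png

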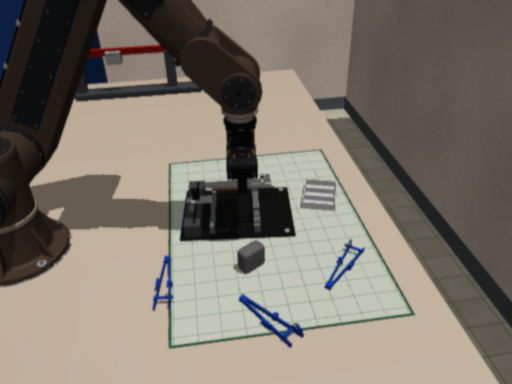

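Side view: the tweezers are held level above the holder, around (262,182). Wrist crop: the rider's white line is at crop x ≈ 217 and the pointer fin at about 157–188. Enlarging this.

```bash
python3 - <<'E'
from h import *
c=cam('wrist'); crop(c,'w14',215,300,110,180,8); print(proj(c,env.state()['eef_pos']),c['frame'][150,225:260].mean(1).round(),c['frame'][132,220:260].mean(1).round())
E
```

```text
[255.11081093 226.13607023] [ 36.  33.  31.  32.  33.  48. 113. 160. 231. 244. 245. 242. 203. 118.
  58.  38.  35.  36.  34.  32.  28.  30.  35.  32.  31.  39.  44.  21.
  35.  32.  35.  36.  33.  34.  32.] [ 35.  38.  44.  35.  39.  37.  40.  31.  61. 183. 240. 243. 241. 243.
 250. 169.  81.  76.  60.  31.  38.  37.  31.  36.  39.  39.  37.  40.
  32.  32.  39.  44.  38.  40.  37.  32.  44.  34.  36.  39.]
```

View pics/w14.png

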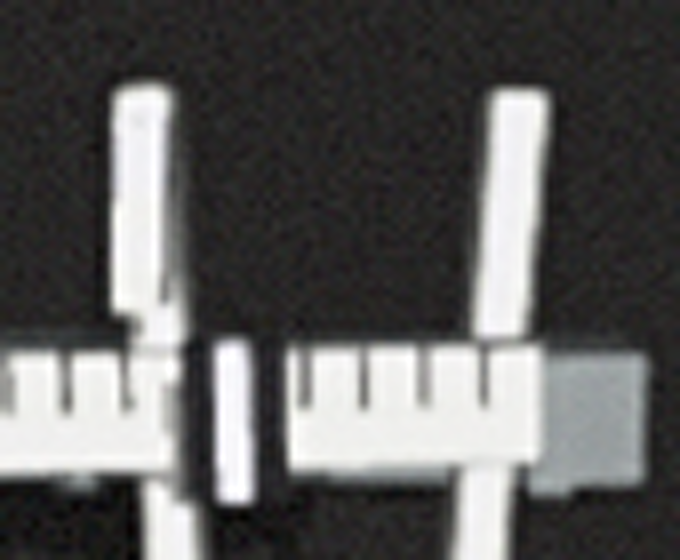

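Call:
arm_command([
  [[0.675,0,0,0,0],[0.68,0,0,0,0],[0.685,0,0,0,0],[0.69,0,0,0,0],[0.69,0,0,0,0]],
])

```text
t: 12.3
eef_pos: [563.2, -2.6, 112.5]
tcp_rot: [3.14, 0.013, -0.101]
ft_force: [0.0, 0.9, -0.4]
opening: 0.314
```

```bash
python3 - <<'E'
from h import *
c=cam('wrist'); crop(c,'w15',215,300,110,180,8); s=env.state(); print(s['eef_pos'],s['tcp_rot'],np.mean([s['opening']]))
E
```

```text
[563.22863237  -2.56521037 112.50196091] [ 3.13997238  0.01263336 -0.10100605] 0.31157816136118716
```

View pics/w15.png

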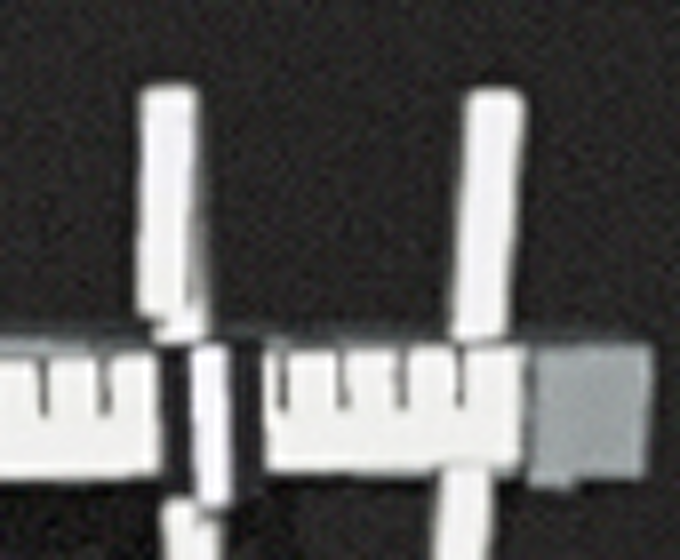

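Call:
arm_command([
  [[0.695,0,0,0.01,0],[0.7,0,0,0,0],[0.705,0,0,0,0],[0.705,0,0,0,0],[0.705,0,0,0,0]],
])

```text
t: 12.77
eef_pos: [563.3, -2.6, 113.6]
tcp_rot: [3.14, 0.013, -0.101]
ft_force: [0.1, -0.3, -0.6]
opening: 0.296
```

```bash
python3 - <<'E'
from h import *
c=cam('wrist'); crop(c,'w16',215,300,110,180,8); s=env.state(); print(s['eef_pos'],s['tcp_rot'],np.mean([s['opening']]))
c=cam('side'); crop(c,'s16',220,300,150,220,8)
E
```

```text
[563.28878923  -2.57425982 113.61897285] [ 3.13999693  0.01250964 -0.10106078] 0.29345504408861245
```

View pics/w16.png

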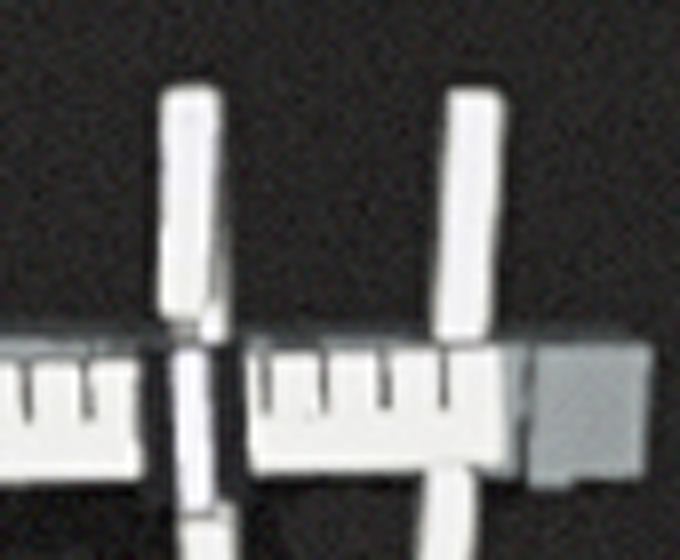

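View pics/s16.png

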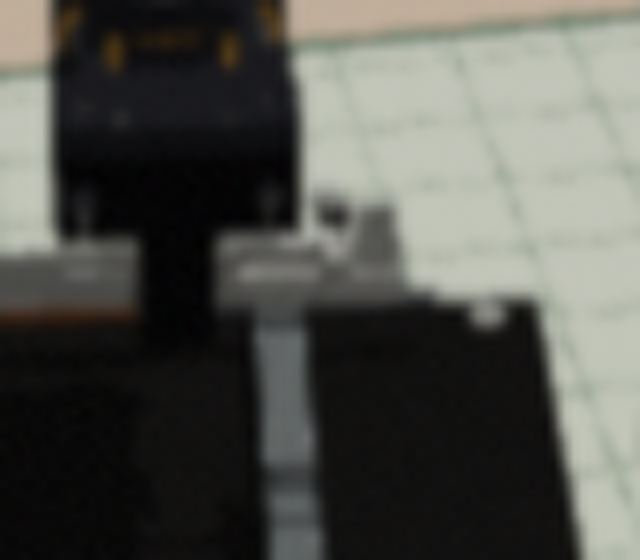

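```bash
python3 - <<'E'
from h import *
c=cam('wrist'); F=np.mean([cam('wrist')['frame'].astype(float).mean(2) for _ in range(3)],0)
np.set_printoptions(linewidth=200)
print(np.arange(230,252))
for v in range(118,178,2): print(v,F[v,230:252].astype(int))
cv2.imwrite('pics/w17.png',cv2.resize(np.clip((F[115:180,225:290]-100)*1.6,0,255).astype(np.uint8),None,fx=9,fy=9,interpolation=cv2.INTER_CUBIC))
E
```

```text
[230 231 232 233 234 235 236 237 238 239 240 241 242 243 244 245 246 247 248 249 250 251]
118 [37 42 38 37 38 42 37 38 34 34 35 36 38 38 40 35 41 35 35 37 37 34]
120 [ 37  35  34  36  28  39  66  85  91  98 102  73  40  31  37  40  35  36  37  37  36  36]
122 [ 38  34  36  31  51 161 235 245 243 245 247 222 133  50  34  38  40  38  39  37  33  38]
124 [ 37  37  36  23  58 183 240 243 234 237 245 233 138  52  32  28  35  35  37  37  35  34]
126 [ 38  39  37  29  54 183 241 243 240 242 245 235 143  57  28  32  33  37  40  37  40  38]
128 [ 38  36  39  29  55 180 242 243 240 241 246 210 117  56  38  39  39  35  39  37  39  36]
130 [ 36  36  36  25  46 152 238 243 241 242 247 209 119  59  31  39  34  36  36  38  32  35]
132 [ 37  37  36  29  48 169 240 241 242 243 249 187  97  54  39  37  37  37  35  37  35  39]
134 [ 40  41  39  29  58 183 241 242 240 242 248 183  99  63  41  35  36  37  34  35  37  40]
136 [ 40  36  37  24  57 177 241 241 238 241 246 183 106  69  41  33  38  38  40  36  38  42]
138 [ 33  39  39  29  54 182 239 241 239 241 247 169 111  83  45  35  36  37  37  42  34  41
[... 1087 characters left out ...]
2  49  41  35  67 226 233 226 234 238 238]
164 [243 208 119  54  45  37  72 233 248 246 233 133  49  40  35  69 232 246 240 239 238 238]
166 [243 250 173  66  39  35  74 234 248 245 251 169  53  40  32  71 227 248 242 239 239 240]
168 [250 254 182  78  44  31  70 212 244 245 252 168  54  40  42  49 143 209 213 207 206 208]
170 [ 62  63  45  37  41  40  53 181 241 247 252 167  53  36  44  40  27  31  28  20  20  19]
172 [ 21  21  31  39  44  35  57 174 243 251 245 181 122  99  61  39  32  27  24  17  25  25]
174 [ 24  18  22  22  24  13  32 111 155 163 154 155 191 187 113  42  19  18  23  19  34  37]
176 [ 27  25  22  24  23  19  40 154 230 242 243 244 245 213 123  42  23  21  29  22  40  40]
```

View pics/w17.png

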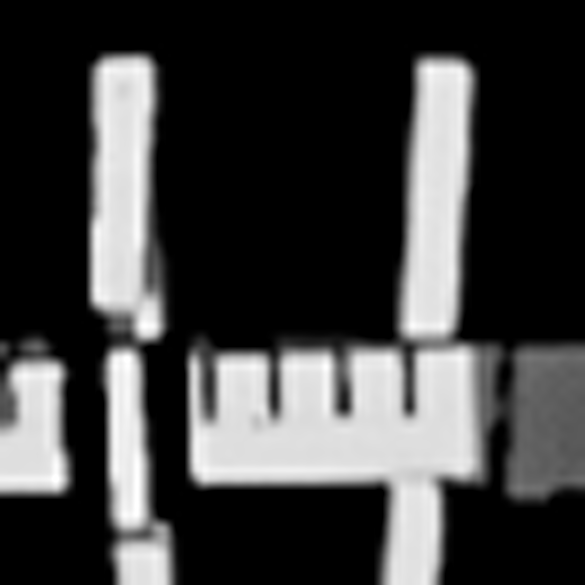

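Averaged wrist view: the fin centre is at column 237.6. The rider line's centre is at 238.4–238.9, or about 237.5 when extended along its slope to the fin rows. They agree within about 0.5 mm, and the side crop shows fin and rider tops at about equal height, so parallax is small. Now holding for over a second.

Call:
arm_command([
  [[0.705,0,0,0,0],[0.705,0,0,0,0],[0.705,0,0,0,0],[0.705,0,0,0,0],[0.705,0,0,0,0],[0.705,0,0,0,0],[0.705,0,0,0,0],[0.705,0,0,0,0],[0.705,0,0,0,0],[0.705,0,0,0,0],[0.705,0,0,0,0],[0.705,0,0,0,0]],
])

```text
t: 14.07
eef_pos: [563.2, -2.5, 113.5]
tcp_rot: [3.14, 0.013, -0.101]
ft_force: [0.2, -0.5, -1.2]
opening: 0.296
```

Call:
arm_command([
  [[0.705,0,0,0,0],[0.705,0,0,0,0],[0.705,0,0,0,0],[0.705,0,0,0,0],[0.705,0,0,0,0]],
])

```text
t: 14.48
eef_pos: [563.3, -2.6, 113.6]
tcp_rot: [3.14, 0.013, -0.101]
ft_force: [-0.1, -0.6, -1.6]
opening: 0.298
```

```bash
python3 - <<'E'
from h import *
c=cam('wrist'); crop(c,'w18',215,300,110,180,8); s=env.state(); print(s['eef_pos'],s['tcp_rot'],s['opening'],s['qvel'])
F=c['frame'].astype(float).mean(2)
for v in (140,144,146,156,160,164,168): print(v,F[v,232:246].astype(int))
c=cam('side'); crop(c,'s18',170,300,140,250,5)
E
```

```text
[563.25492661  -2.55657056 113.54481552] [ 3.14000282  0.01271333 -0.10105461] 0.2983972628531457 [ 7.14162786e-04  6.18959239e-05  2.55437218e-04  7.95122407e-04
 -8.81368163e-04 -1.54705116e-04]
140 [ 33  28  73 234 248 242 238 241 248 168 116  84  46  30]
144 [ 34  23  83 228 245 239 239 241 225 152 149 116  48  31]
146 [ 31  27  96 235 244 239 237 239 223 156 160 116  51  33]
156 [131  53  44  47 139 239 248 250 200 107  42  40  41  94]
160 [104  42  39  39 100 236 248 248 209 108  44  34  39  88]
164 [120  55  45  29  77 231 247 245 234 131  54  40  31  67]
168 [181  81  37  34  70 214 245 246 252 166  62  41  42  42]
```

View pics/w18.png

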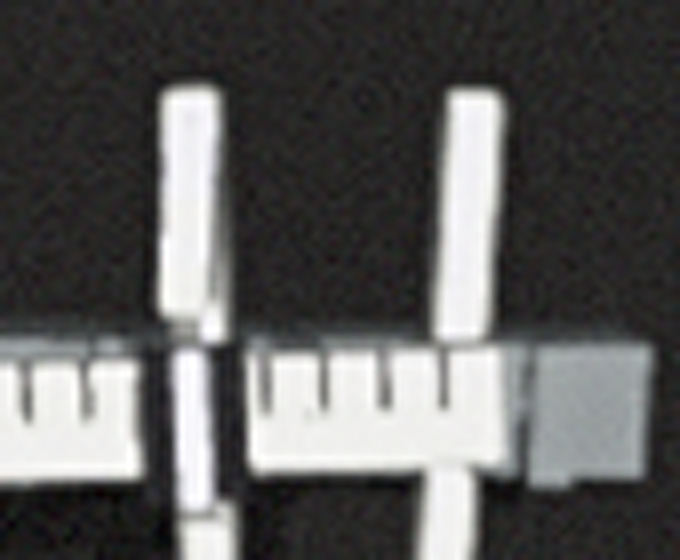

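View pics/s18.png

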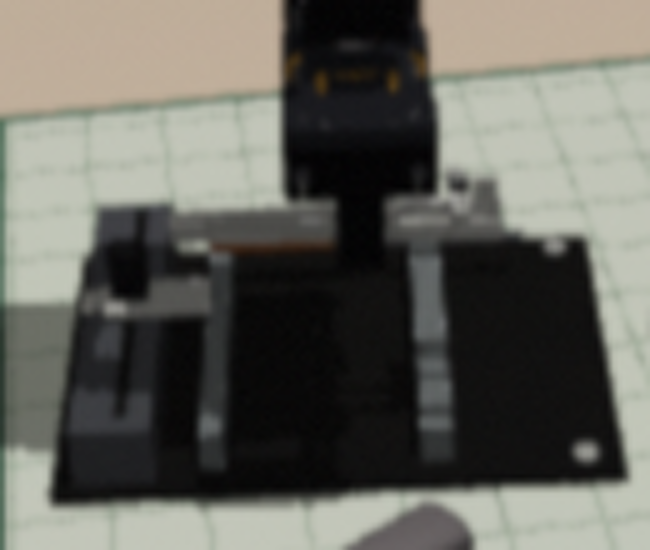

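Everything is steady: the pointer is still on the rider line, the tweezers are level and clear, and the keeper is still at its line with the nose at the index plate. Handing in.

```bash
python3 -c "
from cell import env
env.job_done(); s=env.state(); print(s['t'],s['eef_pos'],s['opening'])"
```

```text
the job is handed in; nothing more can be done
the job is handed in; nothing more can be done
```

The job is handed in, with the tweezers held up level and the pointer on the rider's line. No verdict is reported.

- **Keeper:** I slid it about 60 mm and let go. In the wrist view after release, its nose was within about 0.3 mm of the line. The side view at the end showed it still there.
- **Tweezers:** I lifted the steel ones to about 130 mm above the table. I then squeezed them to an opening of 0.296, about 28 mm over the grips, well short of shut.
- **Pointer and gap:** At the last check the pointer was about 0–0.5 mm from the rider's line, depending on how the line's slight slant in the picture is extended. The gap stayed steady over about 1.7 s of holding.
- **Disagreement:** The rider position worked out from the first wrist view and from the later close views differed by about 1 mm, because the tweezers turned slightly in the grip. I set the squeeze by the direct view of pointer against line.
- **Not checked:** I did not measure the file, jar, tape and tray again at the end. The only contacts I made were with the keeper and the tweezers.

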